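# Complete an alternating disc-spring pack

### The job

Finish the disc-spring pack on the arbor of the assembly stand: one coned spring is already on it and is right as it lies; add two more from the tray so that every spring faces the opposite way to the one under it, picking from the tray those that already lie the right way up, and leave the one left over on the tray. Then swing the keeper by its knob fully home over the pack, its notch round the arbor's neck, and leave the other things on the bench where they are.

Things in the scene. Friction and masses are not known exactly. Their poses are not given: they have to be found in the camera images.
- spring_a: one of four like coned disc springs, plain steel, 66 mm across, bore 28, wall 5, 14 mm high overall, 130 g. Crown up its outer rim (5 mm high) rests on the surface; crown down it stands like a dish on its small rim, the outer rim 9 to 14 mm up. Origin on its axis at mid-height; z axis points to the crown, so up = crown up. Any one of the four is on the arbor at the start, the rest on the tray
- spring_b: one of four like coned disc springs, plain steel, 66 mm across, bore 28, wall 5, 14 mm high overall, 130 g. Crown up its outer rim (5 mm high) rests on the surface; crown down it stands like a dish on its small rim, the outer rim 9 to 14 mm up. Origin on its axis at mid-height; z axis points to the crown, so up = crown up. Any one of the four is on the arbor at the start, the rest on the tray
- spring_c: one of four like coned disc springs, plain steel, 66 mm across, bore 28, wall 5, 14 mm high overall, 130 g. Crown up its outer rim (5 mm high) rests on the surface; crown down it stands like a dish on its small rim, the outer rim 9 to 14 mm up. Origin on its axis at mid-height; z axis points to the crown, so up = crown up. Any one of the four is on the arbor at the start, the rest on the tray
- spring_d: one of four like coned disc springs, plain steel, 66 mm across, bore 28, wall 5, 14 mm high overall, 130 g. Crown up its outer rim (5 mm high) rests on the surface; crown down it stands like a dish on its small rim, the outer rim 9 to 14 mm up. Origin on its axis at mid-height; z axis points to the crown, so up = crown up. Any one of the four is on the arbor at the start, the rest on the tray
- stand: fixed stand; origin under the arbor's axis at the bench, z up, y towards the keeper's pivot post; at yaw 0 x points away from the robot. Aluminium plate, top 8 mm above the bench, 62 mm to either side in x, from -72 to +112 mm in y
- arbor_seat (a point): where the arbor meets the plate's flat top. The arbor is a 24 mm steel post, 58 mm tall above this point, with a chamfered head. Springs packed alternately stand 14 mm apart, whether they meet crown to crown or outer rim to outer rim: mid-heights 7, 21 and 35 mm above this point
- keeper (a joint): swing angle of the keeper, a flat dark steel bar 30 mm wide, 6 mm thick, turning level about an upright pivot: 0 = home (stop), notch round the arbor's neck; grows as the knob swings to the stand's +x side, to 1.95 rad. Starts open. Light friction, stays where left; its underside passes 2.5 mm above a pack of three
- keeper_pivot (a point): on the keeper's pivot axis at the bar's mid-thickness, 78 mm from the arbor along the stand's +y, 55.5 mm above the bench; a 20 mm post below, a 19 mm screw head up to 65 mm above the bench
- keeper_knob (a point): middle of the keeper's black round knob, 20 mm across and 27 mm tall (63.5 to 90.5 mm above the bench), 132 mm from the pivot axis. With the keeper home the knob stands 54 mm from the arbor along the stand's -y
- tray: fixed white tray 150 mm (its x) by 335 mm (its y), floor 8 mm and rim 12 mm above the bench; origin under its centre at the bench. Three spring places on its long middle line, at y = -100, 0 and 100 mm; the springs lie within a few mm of them
- beaker: bystander: empty plastic beaker, 69 mm wide, 83 mm tall; origin under its centre
- vial_1: bystander: capped vial 25 mm wide, 56 mm tall, upright; origin under its centre
- vial_2: bystander: capped vial 25 mm wide, 56 mm tall, upright; origin under its centre
- tape_roll: bystander: roll of tape lying flat, 104 mm across, 25 mm high; origin under its centre
- bench_timer: bystander: timer 72 by 66 mm, 21 mm high; origin under its centre
There are look-alikes about, which are no part of the job. Leave any blue look-alike of the spring_b alone.

How it is judged:
By the outcome, as a careful person would: the job done as asked, in the order asked, and still so for the second after the job is handed in, with the robot touching nothing.
It also fails if it takes over 72 s, if anything falls off the work surface, if the arm or the gripper's body presses on something with over 40 N, if the wrist force passes 120 N, or if a joint passes its speed limit or range.

### The arm

A 7-joint arm with a two-finger parallel gripper is mounted at the origin on a cart in front of the work surface, level with it; the furniture and walls round the work are solid. World frame = base frame: x ahead of the robot, y to its left, z up, the work surface at z = 0. Lengths are in m, angles in degrees, forces in N, time in s.
With the tool pointing down it reaches from about 0.425 to 0.925 m from the base axis. Payload 6.8 kg.
Tool frame: the origin (TCP) lies between the finger pads; the fingertips stand 17 mm ahead of it and the grasp point (between the pads) lies 2 mm behind it; z points along the fingers, x is the direction in which the jaws open and shut, and the axes are right-handed (so a half turn about z gives the same grasp; the last joint's range is limited). The gripper opens to 88 mm and grips with 3 to 60 N. Pads are 20 mm wide; open, the fingers measure 115 mm over their backs; the gripper's body (75 mm by 178 mm) begins 61 mm behind the grasp point.
Start: joints at [60.499, 27.33, 1.283, 89.118, -0.659, 63.558, -4.761], TCP at [0.267, -0.62, 0.24] pointing down, gripper open.
Joint ranges: [-169.35, 169.35], [-19.33, 120.38], [-80.79, 83.38], [13.8, 139.57], [-78.32, 258.32], [9.67, 109.79], [-169.56, 169.56]. Speed limits (degrees/s): [136.94, 136.94, 180, 180, 180, 180, 180].

### API

Orientations are given as [roll, pitch, yaw] about the fixed x, y, z axes, in that order (R = Rz(yaw) Ry(pitch) Rx(roll)).
In Python, from rig import manip gives the robot as it stands. The module is installed in compiled form; this text tells all that it offers.
- The arm moves only by the tool jog_arm, never from a script. Its argument "rows" is a list that holds one entry, the list of rows, each a list of 4 numbers: the shift along the tool's x, y, z in mm, then the turn about the tool's z in units of 5 degrees (1.0 is 5 degrees). A call has 1 to 5 rows; each row is the pose to reach, as a shift and turn from the pose measured when the call began, along the tool's axes at that moment; what a row does not reach only later rows make up. A row lasts 1/8 s, in which the tool goes at most 62.5 mm and 10.7 degrees, less where a joint would pass 70% of its speed; a pose out of reach is approached as far as the arm can. A call with a gripper value outside its range is refused whole. "claw" is the opening in per cent of the stroke, from 0 (shut) to 100 (fully open), set as the call begins (left out, the last holds). The fingers move at their own pace and stop on an object; "newtons" is the grip in N (left out, the last holds). Time passes only in rows, so rows that repeat a pose let the fingers close. It gives the time, the measured TCP pose, the force and the opening at its end, in the units of the state.
- manip.get_state(): the state, without advancing time (a new reading comes with each control period).
- manip.capture(name): name is "scene" or "side" or "wrist"; returns a dict with "pixels" (420x560x3 uint8, blue, green, red), "intrinsics" (3x3 intrinsics, pixels), "k1" (the pictures are not rectified: a ray, as slopes to the right and down, at radius r is drawn at 1 + k1 r^2 times it, then the intrinsics apply), "R" (3x3) and "t" (3): a world point X has camera coordinates R X + t. Camera axes: x right, y down, z forward; pixel columns grow to the right and rows downward; lengths in m; the calibration is good to about 2 mm. A picture is of the moment at which its call begins. There is no depth.
- manip.finish_job(): hands the job in, once; it reports no verdict.
Trained networks look in the newest picture that a camera, given by its name, has taken for a name from the list of things; names that differ only in an ending like _2 or _b are one class to them, and where a whole thing is asked for, a point or a joint stands for the part that bears it (a point fixed in the world has none). Each returns a list of dicts, best first, with "score" (0 to 1); they miss things now and then, are a little off and sometimes report something else, mostly with a low value. They report only what shows in the picture. A call takes as long as a camera call. They do not tell look-alikes from the thing itself.
- manip.masks_of(query, camera): "region" (420x560 bool, what is visible of it) and "extent" ([left, top, width, height] in pixels, round what is visible of it).
- manip.landmark_of(query, camera): "point" ([row, column] in pixels: a listed point, or the origin of a listed thing).
The state is a dict: "time": time; "joint_pos": joint angles; "dq": joint speeds; "joint_efforts": joint torques, N m; "tool_pos": TCP position; "orientation": TCP orientation; "wrist_force": force on the tool from outside, world axes, zero at the start; "ft_torque": the same for the moment, N m; "opening": finger opening in m.
Only numpy, scipy, OpenCV 4.12 (cv2) and the standard library are available. Lean on these libraries where they do the work, as an engineer would, in place of code of your own. Each camera call takes 0.05 s, during which the arm holds its last target.

## Working session

There is one attempt and no reset: what is moved stays moved. The work goes in short steps, Python scripts to look and compute and a tool call to move; the robot and the scene stay as the last step left them, time stands still between calls to the robot, and variables do not carry over. Pictures are saved under pics/ and viewed, and the job is handed in when it is done.

Besides the shell and the picture viewer there is one more tool, called after "Emit:" by a JSON object that holds its "method" and its "body". jog_arm: Moves the arm, as the interface text tells. Its arguments: {"type":"object","properties":{"rows":{"type":"array","items":{"type":"array","items":{"type":"array","items":{"type":"number"}}}},"claw":{"type":"number"},"newtons":{"type":"number"}},"required":["rows"]}

```bash
mkdir -p pics; cat > h.py <<'E'
from rig import manip
import numpy as np, cv2
def save(name,fn):
    c=manip.capture(name); cv2.imwrite('pics/'+fn,c['pixels']); return c
def ray(c,px): # px=(row,col)
    K=c['intrinsics'];k1=c['k1']
    d=np.array([(px[1]-K[0][2])/K[0][0],(px[0]-K[1][2])/K[1][1]])
    u=d.copy()
    for _ in range(20): u=d/(1+k1*(u@u))
    R=np.array(c['R']);t=np.array(c['t'])
    return -R.T@t, R.T@np.array([u[0],u[1],1.])
def onz(c,px,z):
    o,d=ray(c,px); return o+d*(z-o[2])/d[2]
def proj(c,X):
    p=np.array(c['R'])@np.array(X)+np.array(c['t']);u=p[:2]/p[2];u=u*(1+c['k1']*(u@u));K=c['intrinsics']
    return (K[1][1]*u[1]+K[1][2],K[0][0]*u[0]+K[0][2])
def tri(cs,pxs):
    A=np.zeros((3,3));b=np.zeros(3);
    rs=[ray(c,p) for c,p in zip(cs,pxs)]
    for o,d in rs:
        d=d/np.linalg.norm(d);P=np.eye(3)-np.outer(d,d);A+=P;b+=P@o
    X=np.linalg.solve(A,b)
    return X,[np.linalg.norm(np.cross(X-o,d/np.linalg.norm(d))) for o,d in rs]
E
python3 - <<'E'
from h import *
np.set_printoptions(precision=4,suppress=True)
s=manip.get_state();print(s)
for n in ['scene','side','wrist']:
    c=save(n,n+'0.png');print(n,c['intrinsics'],c['k1'],-np.array(c['R']).T@c['t'])
    for q in ['spring_a','stand','keeper_knob','keeper_pivot','arbor_seat','tray']:
        print(q,[(np.round(d['point']),round(d['score'],2)) for d in manip.landmark_of(q,n)])
E
```

```text
{'time': 0.0, 'joint_pos': array([60.4994, 27.3747,  1.2776, 89.1783, -0.6601, 63.5562, -4.7596]), 'dq': array([ 0.1116,  0.0354, -0.0788,  0.0506, -0.0143,  0.1267,  0.0571]), 'joint_efforts': array([ -0.0011, -58.2877,   1.5342, -27.262 ,  -0.0543,   0.017 ,
         0.0001]), 'tool_pos': array([ 0.2669, -0.6194,  0.2387]), 'orientation': array([179.9946,   0.1018, -66.6886]), 'wrist_force': array([ 0.3028,  0.5066, -0.2822]), 'ft_torque': array([ 0.0074, -0.019 , -0.0655]), 'opening': 0.08787760389485655}
scene [[470.3544   0.     277.3175]
 [  0.     470.3544 206.6839]
 [  0.       0.       1.    ]] -0.057154587410994266 [-0.3413 -0.6249  0.8248]
spring_a [(array([287., 308.]), 0.79), (array([187., 161.]), 0.68), (array([198., 183.]), 0.68), (array([216., 344.]), 0.67), (array([211., 208.]), 0.62), (array([230., 300.]), 0.49)]
stand [(array([237., 296.]), 0.73)]
keeper_knob [(array([185., 322.]), 0.82)]
keeper_pivot [(array([209., 279.]), 0.93)]
arbor_seat [(array([232., 298.]), 0.68)]
tray [(array([201., 186.]), 0.82)]
side [[395.1021   0.     280.4325]
 [  0.     395.1021 210.3627]
 [  0.       0.       1.    ]] -0.0340499581438141 [0.1117 0.8343 0.6672]
spring_a [(array([297., 264.]), 0.74), (array([317., 240.]), 0.67), (array([271., 286.]), 0.62), (array([216., 360.]), 0.51), (array([204., 269.]), 0.44), (array([220., 308.]), 0.41)]
stand [(array([222., 306.]), 0.81)]
keeper_knob [(array([196., 262.]), 0.67)]
keeper_pivot [(array([213., 290.]), 0.97), (array([221., 306.]), 0.73), (array([191., 349.]), 0.23)]
arbor_seat [(array([219., 303.]), 0.55)]
tray [(array([299., 264.]), 0.85)]
wrist [[297.207    0.     280.8687]
 [  0.     297.207  207.7431]
 [  0.       0.       1.    ]] -0.02427400192198217 [ 0.3363 -0.5896  0.3851]
spring_a []
stand []
keeper_knob []
keeper_pivot []
arbor_seat []
tray []
```

View pics/scene0.png

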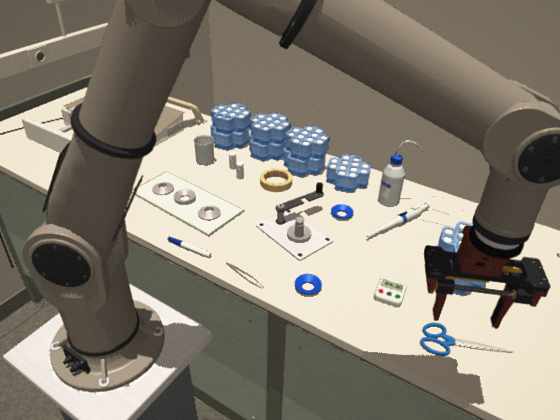

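View pics/side0.png

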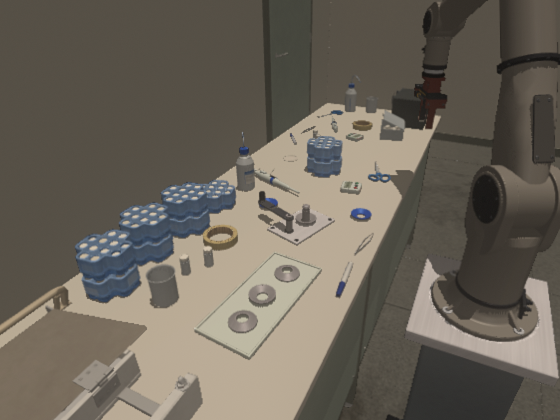

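View pics/wrist0.png

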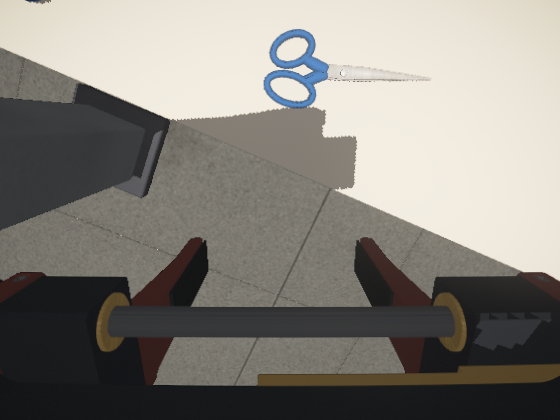

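```bash
python3 - <<'E'
from h import *
a=cv2.imread('pics/scene0.png');cv2.imwrite('pics/s1.png',cv2.resize(a[150:320,140:360],None,fx=3.5,fy=3.5,interpolation=2))
a=cv2.imread('pics/side0.png');cv2.imwrite('pics/s2.png',cv2.resize(a[170:340,200:400],None,fx=3.5,fy=3.5,interpolation=2))
E
```

```text
(no output)
```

View pics/s1.png

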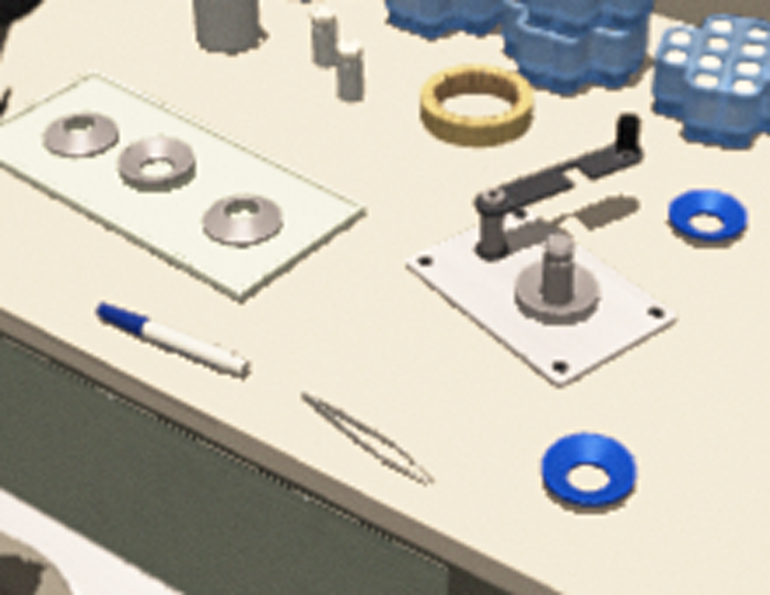

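View pics/s2.png

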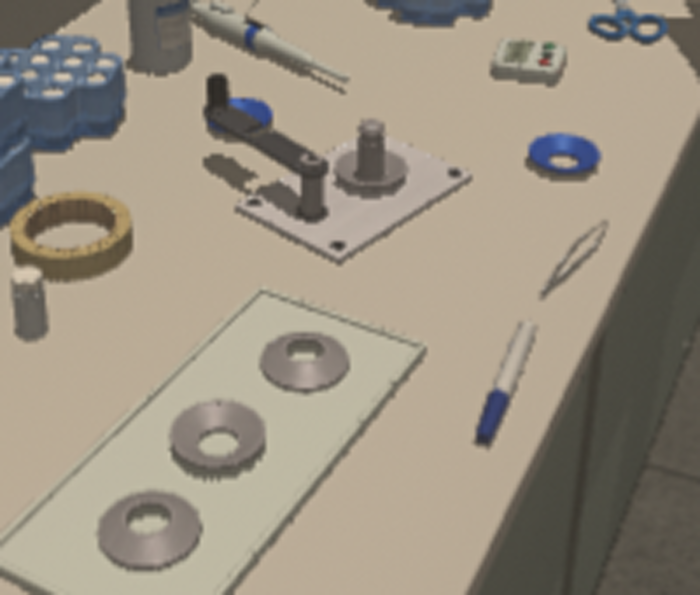

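Candidates for springs, as (row, col) in the scene picture:
- **Tray:** (187,161) crown up, (198,183) dish (crown down), (211,208) crown up.
- **Arbor:** (230,300), orientation still to be checked.
- **Blue look-alikes, left alone:** (287,308) and (212,342).

Next I triangulate.

```bash
python3 - <<'E'
from h import *
np.set_printoptions(precision=4,suppress=True)
cs={n:manip.capture(n) for n in['scene','side']}
L={}
for q in ['spring_a','stand','keeper_knob','keeper_pivot','arbor_seat','tray','vial_1','beaker','tape_roll']:
    L[q]=[[d['point'] for d in manip.landmark_of(q,n)] for n in cs]
C=list(cs.values())
for q in L:
    if q!='spring_a': print(q,*[np.round(v,4) for v in tri(C,[L[q][0][0],L[q][1][0]])])
for p in L['spring_a'][0]:
    for r in L['spring_a'][1]:
        X,e=tri(C,[p,r])
        if max(e)<.006 and abs(X[2])<.06: print('spring',np.round(p),np.round(r),X,e)
E
```

```text
Traceback (most recent call last):
IndexError: list index out of range
```

```bash
python3 - <<'E'
from h import *
np.set_printoptions(precision=4,suppress=True)
cs={n:manip.capture(n) for n in['scene','side']}
L={}
for q in ['spring_a','stand','keeper_knob','keeper_pivot','arbor_seat','tray']:
    L[q]=[[d['point'] for d in manip.landmark_of(q,n)] for n in cs]
C=list(cs.values())
for q in L:
  if L[q][0] and L[q][1]:
    if q!='spring_a': print(q,*[np.round(v,4) for v in tri(C,[L[q][0][0],L[q][1][0]])])
  else: print(q,L[q])
for p in L['spring_a'][0]:
    for r in L['spring_a'][1]:
        X,e=tri(C,[p,r])
        if max(e)<.006 and abs(X[2])<.06: print('spring',np.round(p),np.round(r),X,e)
print(manip.get_state()['time'])
E
```

```text
stand [0.4711 0.0145 0.1392] [0.0194 0.0194]
keeper_knob [ 0.6778 -0.1319  0.0804] [0.0052 0.0052]
keeper_pivot [ 0.5443 -0.0794  0.0598] [0.0056 0.0056]
arbor_seat [ 0.5276 -0.1505  0.0127] [0.0002 0.0002]
tray [0.4818 0.2131 0.0085] [0.0004 0.0004]
spring [209. 210.] [271. 285.] [0.4728 0.1087 0.0178] [np.float64(0.0019795177699234836), np.float64(0.0019795177699236614)]
spring [216. 345.] [206. 269.] [ 0.6909 -0.2146 -0.0046] [np.float64(0.0034878061638755125), np.float64(0.003487806163875597)]
spring [189. 164.] [320. 238.] [0.4914 0.3043 0.0087] [np.float64(0.003323168446316816), np.float64(0.0033231684463168112)]
spring [197. 185.] [320. 238.] [ 0.5261  0.2637 -0.0345] [np.float64(0.005107138274758518), np.float64(0.005107138274758485)]
spring [197. 185.] [294. 262.] [0.4813 0.2128 0.017 ] [np.float64(0.0003986593678408202), np.float64(0.000398659367840726)]
spring [287. 312.] [216. 362.] [ 0.3801 -0.2768  0.0024] [np.float64(0.004069687758728554), np.float64(0.00406968775872842)]
spring [232. 300.] [221. 306.] [ 0.5287 -0.1541  0.0137] [np.float64(0.0049349880608087005), np.float64(0.004934988060808653)]
spring [233. 298.] [221. 306.] [ 0.526  -0.1517  0.0132] [np.float64(0.002260498111680181), np.float64(0.002260498111679939)]
2.75
```

```bash
cat >> h.py <<'E'
def go(target,yaw,s=None):
    s=s or manip.get_state()
    from scipy.spatial.transform import Rotation as Ro
    R=Ro.from_euler('xyz',s['orientation'],degrees=True).as_matrix()
    d=R.T@(np.array(target)-s['tool_pos'])*1000
    dy=(yaw-s['orientation'][2]+180)%360-180
    print('pose',np.round(s['tool_pos'],4),np.round(s['orientation'],1),'t',round(s['time'],2),'open',round(s['opening'],4),'F',np.round(s['wrist_force'],1))
    print('shift',np.round(d,1),'turn units',round(-dy/5,2))
    return d,-dy/5
E
python3 - <<'E'
from h import *
c=manip.capture('wrist');print(np.round(c['R'],3));print(onz(c,(210,280),0))
go([0.50,-0.15,0.26],-13)
go([0.52,-0.23,0.26],-13)
E
```

```text
[[ 0.394 -0.919  0.001]
 [-0.883 -0.379  0.276]
 [-0.254 -0.109 -0.961]]
[ 0.2312929  -0.63368901  0.        ]
pose [ 0.2671 -0.6199  0.2397] [-180.    -0.   -66.7] t 2.8 open 0.0883 F [ 0.4 -0.8  0.2]
shift [-339.4 -399.8  -20.3] turn units -10.74
pose [ 0.2671 -0.6199  0.2397] [-180.    -0.   -66.7] t 2.8 open 0.0883 F [ 0.4 -0.8  0.2]
shift [-258.  -386.5  -20.3] turn units -10.74
```

Emit:
{"method": "jog_arm", "body": {"rows": [[[-35,-50,-3,-1.4],[-70,-100,-6,-2.8],[-105,-150,-9,-4.2],[-140,-200,-12,-5.6],[-170,-250,-15,-7]]]}}

```text
time: 3.42
tool_pos: [0.4303, -0.363, 0.2551]
orientation: [180.0, -0.0, -31.5]
wrist_force: [-0.2, -0.4, -0.0]
opening: 0.0879
```

```bash
python3 - <<'E'
from h import *
go([0.51,-0.22,0.26],-13)
E
```

```text
pose [ 0.4303 -0.363   0.2551] [180.   -0.  -31.5] t 3.42 open 0.0879 F [-0.2 -0.4 -0. ]
shift [  -6.6 -163.6   -4.9] turn units -3.69
```

Emit:
{"method": "jog_arm", "body": {"rows": [[[-2,-50,-1,-1],[-4,-100,-3,-2.2],[-6,-145,-5,-3.3],[-7,-164,-5,-3.7]]]}}

```text
time: 3.92
tool_pos: [0.5112, -0.2169, 0.2605]
orientation: [-180.0, -0.1, -12.7]
wrist_force: [-0.2, -0.9, -0.4]
opening: 0.0878
```

```bash
python3 - <<'E'
from h import *
np.set_printoptions(precision=4,suppress=True)
go([0.51,-0.22,0.26],-13)
c=save('wrist','w1.png')
for q,z in [('spring_a',.015),('keeper_knob',.077),('keeper_pivot',.0555),('arbor_seat',.008)]:
    for d in manip.landmark_of(q,'wrist'): print(q,d['point'],round(d['score'],2),onz(c,d['point'],z))
a=c['pixels'];cv2.imwrite('pics/w1c.png',cv2.resize(a[0:300,130:430],None,fx=2,fy=2))
E
```

```text
pose [ 0.5112 -0.2169  0.2605] [-180.    -0.1  -12.7] t 3.92 open 0.0878 F [-0.2 -0.9 -0.4]
shift [-0.5  3.3  0.5] turn units 0.06
spring_a [232.7, 197.6] 0.89 [ 0.381  -0.2623  0.015 ]
spring_a [142.6, 408.3] 0.85 [ 0.6836 -0.2036  0.015 ]
spring_a [132.8, 283.8] 0.71 [ 0.5288 -0.1563  0.015 ]
keeper_knob [83.0, 413.0] 0.61 [ 0.6703 -0.1343  0.077 ]
arbor_seat [132.2, 279.7] 0.8 [ 0.5238 -0.1546  0.008 ]
```

View pics/w1.png

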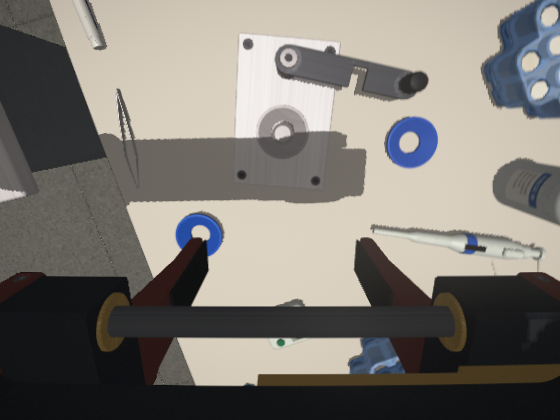

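View pics/w1c.png

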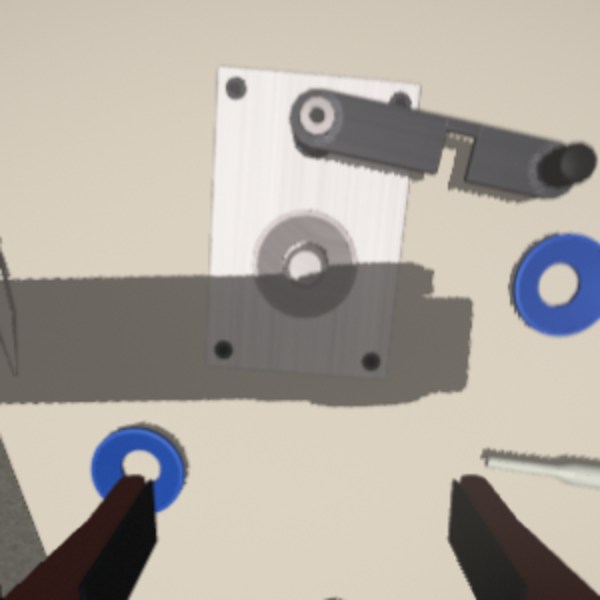

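```bash
python3 - <<'E'
import cv2,numpy as np
a=cv2.imread('pics/scene0.png')[210:255,270:330];b=cv2.imread('pics/side0.png')[195:235,280:333]
c=cv2.imread('pics/w1.png')[90:175,225:340]
def f(x,w,h): return cv2.resize(x,(w,h),interpolation=cv2.INTER_CUBIC)
o=np.hstack([f(a,400,300),f(b,400,300)])
c2=np.clip(f(c,400,296).astype(float)*1.8,0,255).astype(np.uint8)
d=f(cv2.imread('pics/scene0.png')[172:226,145:225],400,296)
cv2.imwrite('pics/cmp.png',np.vstack([o,np.hstack([c2,d])]))
E
```

```text
(no output)
```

View pics/cmp.png

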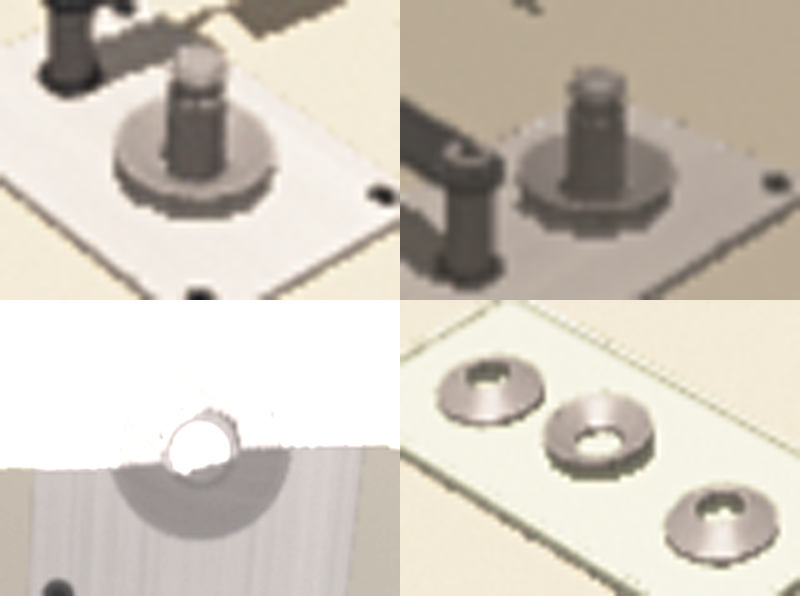

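```bash
python3 - <<'E'
from h import *
np.set_printoptions(precision=4,suppress=True)
cs=[manip.capture('scene'),manip.capture('side')]
cw=manip.capture('wrist')
import pickle;pickle.dump([{k:c[k] for k in('R','t','k1','intrinsics')} for c in cs+[cw]],open('cams.pkl','wb'))
X,e=tri(cs,[(217,299.7),(204.8,306.1)]);print('head',X,e)
X3,e=tri(cs+[cw],[(217,299.7),(204.8,306.1),(131.5,282.5)]);print('head3',X3,e)
print(onz(cw,(131.5,282.5),.066))
A=X3[:2]
th=np.linspace(0,2*np.pi,60)
o=[]
for fn,c,(r0,r1,q0,q1) in [('scene0',cs[0],(205,255,265,330)),('side0',cs[1],(190,240,275,340))]:
  for hyp in [((.013,33),(.008,33),(.022,19)),((.022,33),(.017,33),(.008,19))]:
    a=cv2.imread(f'pics/{fn}.png')[r0:r1,q0:q1];a=cv2.resize(a,(390,300),interpolation=2)
    for (z,r),col in zip(hyp,[(0,0,255),(0,255,0),(255,0,0)]):
      p=np.array([[ (proj(c,[A[0]+r/1000*np.cos(t),A[1]+r/1000*np.sin(t),z])[1]+.5-q0)*6,(proj(c,[A[0]+r/1000*np.cos(t),A[1]+r/1000*np.sin(t),z])[0]+.5-r0)*6] for t in th])
      cv2.polylines(a,[p.astype(np.int32)],True,col,1)
    o.append(a)
cv2.imwrite('pics/hyp.png',np.vstack([np.hstack(o[:2]),np.hstack(o[2:])]))
E
```

```text
head [ 0.5268 -0.1539  0.0695] [np.float64(0.002083364447714384), np.float64(0.0020833644477144223)]
head3 [ 0.5262 -0.1556  0.0696] [np.float64(0.0026069474847426532), np.float64(0.002436676352425568), np.float64(0.0022333626164850887)]
[ 0.5254 -0.1578  0.066 ]
```

View pics/hyp.png

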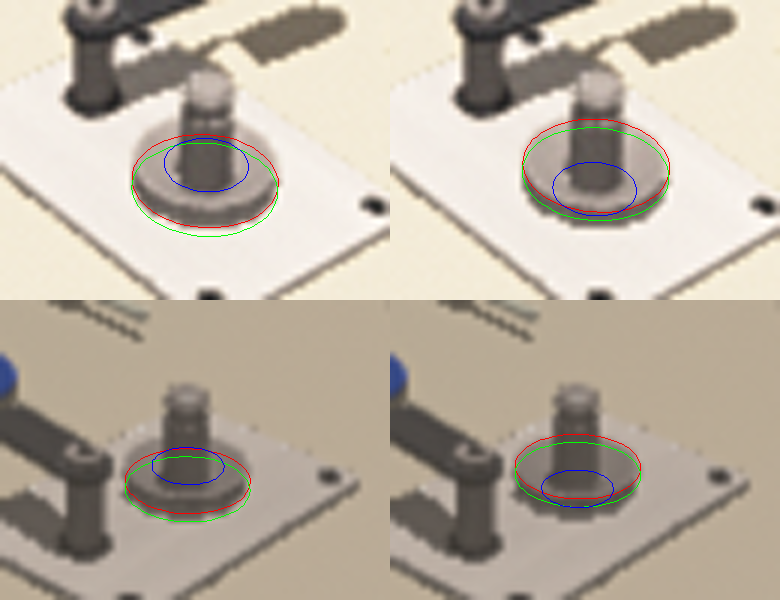

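```bash
python3 - <<'E'
from h import *
go([0.462,0.05,0.20],-12.7)
E
```

```text
pose [ 0.509  -0.2213  0.26  ] [179.9  -0.  -13.1] t 4.33 open 0.0876 F [ 0.2 -0.   0.8]
shift [-107.5 -253.5   59.7] turn units -0.09
```

Emit:
{"method": "jog_arm", "body": {"rows": [[[-22,-52,12,0],[-44,-104,24,0],[-66,-156,36,0],[-88,-208,48,0],[-107,-253,60,0]]]}}

```text
time: 4.95
tool_pos: [0.462, 0.0504, 0.1996]
orientation: [179.9, -0.1, -13.2]
wrist_force: [0.8, 0.0, -0.4]
opening: 0.0876
```

Emit:
{"method": "jog_arm", "body": {"rows": [[[0,0,0,0]]]}}

```text
time: 5.08
tool_pos: [0.4609, 0.0531, 0.1992]
orientation: [180.0, 0.0, -12.9]
wrist_force: [0.4, -0.1, -0.4]
opening: 0.088
```

```bash
python3 - <<'E'
from h import *
np.set_printoptions(precision=4,suppress=True)
c=save('wrist','w2.png')
go([0.462,0.05,0.20],-13)
for q in ('spring_a',):
    for d in manip.landmark_of(q,'wrist'): print(q,d['point'],round(d['score'],2),onz(c,d['point'],.015))
E
```

```text
pose [0.4616 0.051  0.1994] [179.9  -0.  -13.1] t 5.12 open 0.0875 F [0.1 0.2 0.4]
shift [ 0.6  0.9 -0.6] turn units -0.02
spring_a [146.5, 271.9] 0.96 [0.4624 0.1045 0.015 ]
spring_a [30.6, 265.3] 0.68 [0.4825 0.2163 0.015 ]
spring_a [332.3, 365.2] 0.57 [ 0.5263 -0.1577  0.015 ]
```

View pics/w2.png

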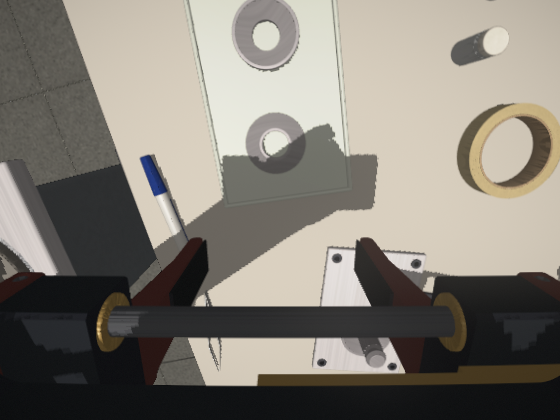

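```bash
python3 - <<'E'
from h import *
np.set_printoptions(precision=4,suppress=True)
c=manip.capture('wrist');o=cv2.resize(c['pixels'][0:200,180:380],(800,800)[:2],interpolation=2)[:, :]
for d in manip.masks_of('spring_a','wrist'):
    m=d['region'].astype(np.uint8)
    if m.sum()<50: continue
    k=max(cv2.findContours(m,0,1)[0],key=len)
    (x,y),r=cv2.minEnclosingCircle(k); el=cv2.fitEllipse(k)
    print(d['extent'],round(d['score'],2),(y,x),r,el,onz(c,(el[0][1],el[0][0]),.0105),onz(c,(el[0][1],el[0][0]),.0195))
    for p in k[:,0]: cv2.circle(o,(int((p[0]-180+.5)*4),int((p[1]+.5)*4)),1,(0,0,255),-1)
cv2.imwrite('pics/w2c.png',cv2.resize(o,(600,600)))
E
```

```text
[227.1, 0.8, 70.0, 63.3] 0.68 (28.80769157409668, 261.0) 36.863128662109375 ((261.37542724609375, 30.30741310119629), (68.02702331542969, 69.03469848632812), 139.0720672607422) [0.481  0.2149 0.0105] [0.481  0.2124 0.0195]
[244.1, 113.1, 61.1, 59.0] 0.63 (139.46751403808594, 272.41485595703125) 31.234636306762695 ((272.4978332519531, 139.28182983398438), (59.67692565917969, 60.88175582885742), 164.35853576660156) [0.4663 0.1078 0.0105] [0.4667 0.1083 0.0195]
```

View pics/w2c.png

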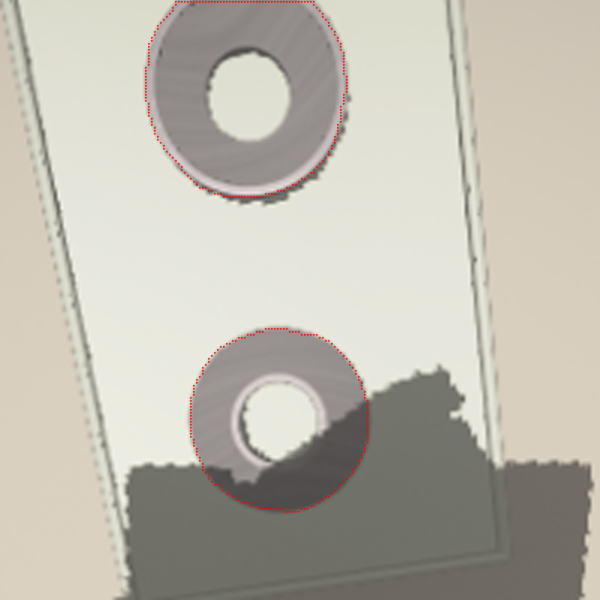

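```bash
python3 - <<'E'
from h import *
go([0.467,0.108,0.075],-13)
E
```

```text
pose [0.4626 0.0486 0.1998] [ 1.799e+02 -1.000e-01 -1.340e+01] t 5.28 open 0.0877 F [ 0.4  0.2 -0.8]
shift [ -9.6 -59.  124.7] turn units -0.08
```

Emit:
{"method": "jog_arm", "body": {"rows": [[[-5,-30,50,0],[-10,-59,95,0],[-10,-59,125,0],[-10,-59,125,0]]]}}

```text
time: 5.78
tool_pos: [0.4656, 0.1063, 0.073]
orientation: [179.8, 0.1, -13.5]
wrist_force: [-0.5, 0.4, 0.0]
opening: 0.0879
```

```bash
python3 - <<'E'
from h import *
go([0.467,0.108,0.0265],-13)
c=save('wrist','w3.png')
go([0.467,0.108,0.0265],-13)
print(proj(c,[.467,.108,.0105]))
E
```

```text
pose [0.4656 0.1063 0.073 ] [ 1.798e+02  1.000e-01 -1.350e+01] t 5.78 open 0.0879 F [-0.5  0.4  0. ]
shift [ 1.  -2.1 46.5] turn units -0.1
pose [0.4667 0.1066 0.0745] [179.8  -0.  -13.5] t 5.83 open 0.0877 F [0.5 0.2 1.6]
shift [-0.  -1.5 48. ] turn units -0.1
(np.float64(225.70225301861865), np.float64(282.95917967232526))
```

View pics/w3.png

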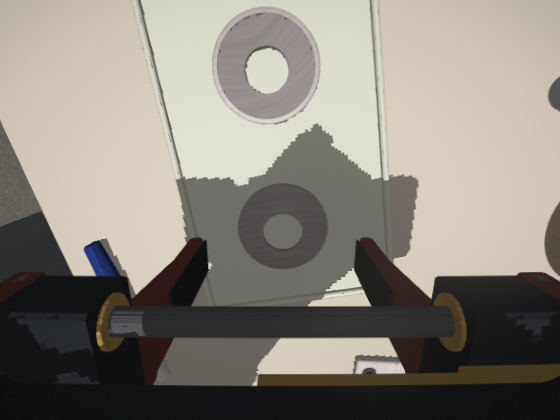

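Emit:
{"method": "jog_arm", "body": {"rows": [[[0,-1,20,0],[0,-1,36,0],[0,-1,44,0],[0,-1,48,0],[0,-1,48,0]]], "claw": 100}}

```text
time: 6.45
tool_pos: [0.467, 0.1075, 0.0266]
orientation: [179.9, -0.0, -13.5]
wrist_force: [0.2, -0.2, 0.5]
opening: 0.0881
```

```bash
python3 - <<'E'
from h import *
go([0.467,0.108,0.0265],-13)
c=save('wrist','w4.png')
go([0.467,0.108,0.0265],-13)
E
```

```text
pose [0.467  0.1075 0.0266] [179.9  -0.  -13.5] t 6.45 open 0.0881 F [ 0.2 -0.2  0.5]
shift [-0.2 -0.5  0.1] turn units -0.1
pose [0.4671 0.1076 0.0267] [179.9  -0.  -13.5] t 6.5 open 0.0878 F [-0.5  0.4  0.4]
shift [-0.2 -0.4  0.2] turn units -0.1
```

View pics/w4.png

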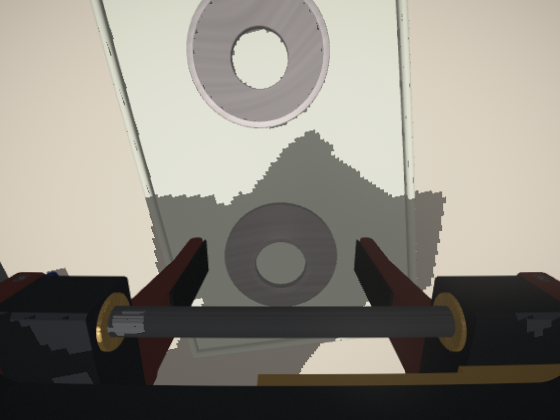

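Emit:
{"method": "jog_arm", "body": {"rows": [[[0,0,0,0],[0,0,0,0],[0,0,0,0],[0,0,0,0]]], "claw": 0, "newtons": 30}}

```text
time: 7.0
tool_pos: [0.4673, 0.1076, 0.0269]
orientation: [179.9, -0.0, -13.5]
wrist_force: [-0.5, -0.7, 2.9]
opening: 0.0638
```

Emit:
{"method": "jog_arm", "body": {"rows": [[[0,0,-8,0],[0,0,-20,0],[0,0,-40,0],[0,0,-60,0]]]}}

```text
time: 7.5
tool_pos: [0.4672, 0.1078, 0.0881]
orientation: [179.9, -0.1, -13.5]
wrist_force: [0.7, -1.1, -1.5]
opening: 0.0639
```

```bash
python3 - <<'E'
from h import *
c=save('wrist','w5.png')
go([0.467,0.108,0.0265],-13)
E
```

```text
pose [0.4686 0.1083 0.0903] [180.   -0.2 -13.5] t 7.55 open 0.0635 F [ 0.7 -0.5  0.7]
shift [-1.8  0.6 63.8] turn units -0.1
```

View pics/w5.png

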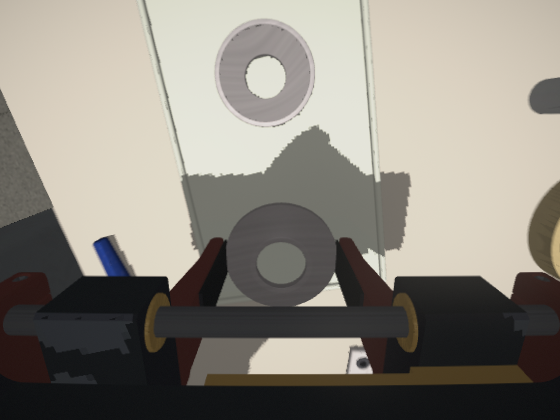

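```bash
python3 - <<'E'
from h import *
go([0.514,-0.216,0.15],-13)
E
```

```text
pose [0.4686 0.1083 0.0903] [180.   -0.2 -13.5] t 7.55 open 0.0635 F [ 0.7 -0.5  0.7]
shift [120.2 304.7 -58.9] turn units -0.1
```

Emit:
{"method": "jog_arm", "body": {"rows": [[[10,25,-40,0],[30,80,-60,0],[52,135,-60,0],[75,190,-60,0],[95,240,-60,0]]]}}

```text
time: 8.18
tool_pos: [0.5046, -0.1495, 0.1513]
orientation: [179.9, -0.3, -13.6]
wrist_force: [0.0, 0.2, -0.9]
opening: 0.0637
```

Emit:
{"method": "jog_arm", "body": {"rows": [[[18,45,0,0],[25,63,0,-0.1],[25,63,0,-0.1],[25,63,0,-0.1]]]}}

```text
time: 8.68
tool_pos: [0.5141, -0.215, 0.1515]
orientation: [180.0, -0.3, -13.0]
wrist_force: [0.5, 0.0, -0.3]
opening: 0.0636
```

```bash
python3 - <<'E'
from h import *
np.set_printoptions(precision=4,suppress=True)
c=save('wrist','w6.png')
go([0.514,-0.216,0.15],-13)
for q in ('arbor_seat','keeper_pivot','keeper_knob'):
    for d in manip.landmark_of(q,'wrist'): print(q,d['point'],round(d['score'],2),onz(c,d['point'],dict(arbor_seat=.008,keeper_pivot=.0555,keeper_knob=.077)[q]))
a=c['pixels'][20:220,180:380];cv2.imwrite('pics/w6c.png',np.clip(cv2.resize(a,(600,600),interpolation=2)*1.5,0,255))
import pickle;pickle.dump({k:c[k] for k in('R','t','k1','intrinsics')},open('w6.pkl','wb'))
E
```

```text
pose [ 0.5142 -0.2148  0.1516] [180.   -0.3 -12.9] t 8.72 open 0.0641 F [ 0.4  0.4 -1.2]
shift [0.1 1.2 1.6] turn units 0.01
arbor_seat [141.2, 277.4] 0.7 [ 0.5244 -0.1573  0.008 ]
keeper_pivot [34.9, 289.8] 0.58 [ 0.5516 -0.0825  0.0555]
keeper_knob [65.3, 477.6] 0.84 [ 0.6719 -0.1341  0.077 ]
keeper_knob [135.7, 278.8] 0.36 [ 0.5276 -0.1498  0.077 ][ WARN:0@1.598] global loadsave.cpp:1063 imwrite_ Unsupported depth image for selected encoder is fallbacked to CV_8U.
```

View pics/w6.png

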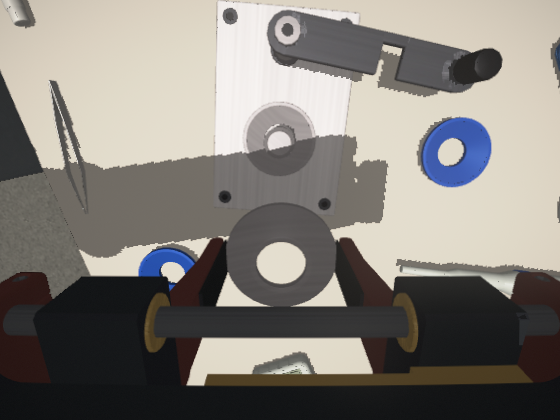

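View pics/w6c.png

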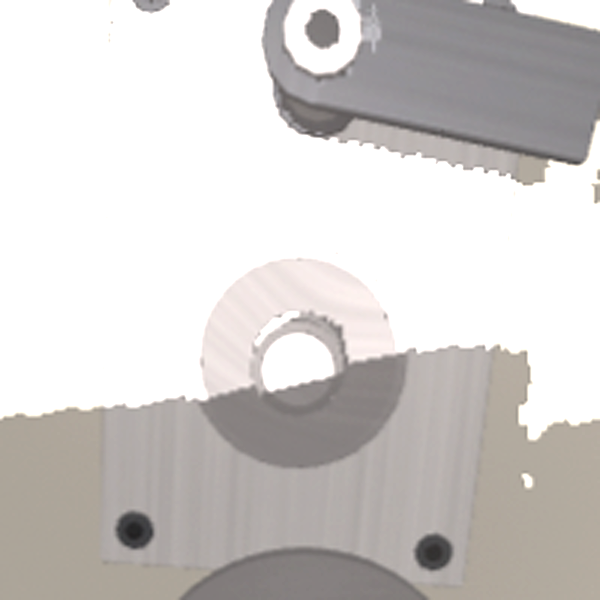

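```bash
python3 - <<'E'
from h import *
import pickle
np.set_printoptions(precision=4,suppress=True)
c=pickle.load(open('w6.pkl','rb'))
s=lambda x,y:(20+y/3-.3,180+x/3-.3)
print('top',onz(c,s(299,369),.066)); print('disc',onz(c,s(304,362.5),.022))
print('chamf outer',onz(c,s(298.5,364.5),.063))
print('pivot screw',onz(c,s(322,29),.065))
for x,y in [(203,362),(405,362),(304,258),(304,467)]: print(onz(c,s(x,y),.022))
# overlay
a=cv2.imread('pics/w6c.png');th=np.linspace(0,2*np.pi,80)
A=onz(c,s(299,368),.066)[:2];print(A)
for z,r in [(.066,9),(.062,12),(.008,12),(.022,33)]:
  p=[proj(c,[A[0]+r/1000*np.cos(t),A[1]+r/1000*np.sin(t),z]) for t in th]
  cv2.polylines(a,[np.array([[(q[1]+.3-180)*3,(q[0]+.3-20)*3] for q in p]).astype(int)],True,(0,0,255),1)
cv2.imwrite('pics/w6o.png',a)
# held spring centre
c5=c
for z in (.1516-.0117-.0045,):
  for r,q in [((203+307)/2-.0,281)]: print('held',onz(c,(r,q),z))
E
```

```text
top [ 0.5267 -0.1554  0.066 ]
disc [ 0.528  -0.1567  0.022 ]
chamf outer [ 0.5268 -0.1545  0.063 ]
pivot screw [ 0.5496 -0.081   0.065 ]
[ 0.4984 -0.1496  0.022 ]
[ 0.5577 -0.1634  0.022 ]
[ 0.5348 -0.1275  0.022 ]
[ 0.5208 -0.1877  0.022 ]
[ 0.5268 -0.1552]
held [ 0.5138 -0.2147  0.1354]
```

View pics/w6o.png

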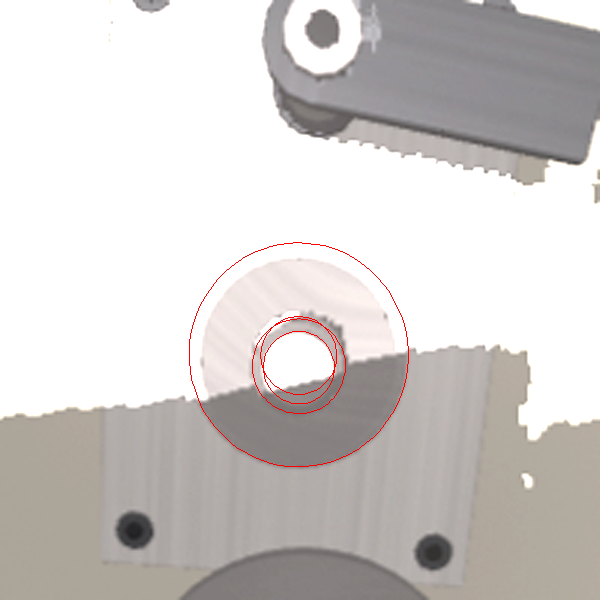

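```bash
python3 - <<'E'
from h import *
go([0.527,-0.155,0.095],-13)
E
```

```text
pose [ 0.5142 -0.2153  0.1517] [180.   -0.3 -12.9] t 8.88 open 0.0638 F [-1.   0.4 -1.3]
shift [ -1.4 -61.7  56.6] turn units 0.01
```

Emit:
{"method": "jog_arm", "body": {"rows": [[[0,-30,15,0],[-1,-55,35,0],[-1,-62,52,0],[-1,-62,57,0],[-1,-62,57,0]]]}}

```text
time: 9.5
tool_pos: [0.5272, -0.1559, 0.0944]
orientation: [179.9, -0.3, -13.0]
wrist_force: [-0.9, -0.1, -0.4]
opening: 0.0638
```

```bash
python3 - <<'E'
from h import *
c=save('wrist','w7.png')
go([0.527,-0.155,0.041],-13)
a=c['pixels'][190:320,200:360];cv2.imwrite('pics/w7c.png',cv2.resize(a,(738,600),interpolation=2))
for z in (.066,): print(proj(c,[.527,-.155,z]))
E
```

```text
pose [ 0.5275 -0.156   0.0948] [179.9  -0.3 -13. ] t 9.55 open 0.0639 F [-0.1  0.5 -1.2]
shift [-1.  -1.  53.8] turn units -0.01
(np.float64(245.74402192437623), np.float64(280.9342682715111))
```

View pics/w7c.png

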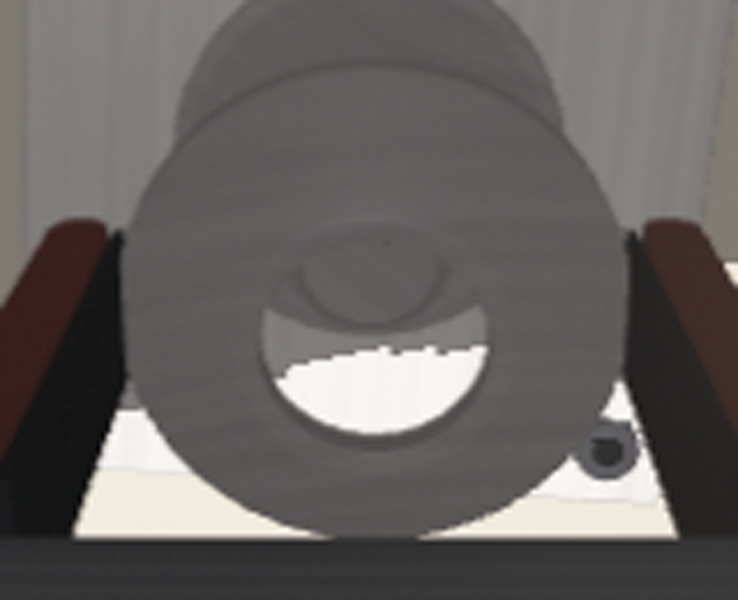

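Emit:
{"method": "jog_arm", "body": {"rows": [[[-0.5,-1,8,0],[-0.5,-1,16,0],[-0.5,-1,24,0],[-0.5,-1,30,0]]]}}

```text
time: 10.05
tool_pos: [0.5271, -0.155, 0.0641]
orientation: [179.9, -0.3, -13.0]
wrist_force: [-0.3, -0.4, -1.1]
opening: 0.0638
```

Emit:
{"method": "jog_arm", "body": {"rows": [[[0,0,9,0],[0,0,16,0],[0,0,21,0],[0,0,22,0]]]}}

```text
time: 10.55
tool_pos: [0.527, -0.1549, 0.0417]
orientation: [179.9, -0.2, -13.0]
wrist_force: [-0.8, -0.1, -1.2]
opening: 0.0642
```

Nothing touched on the way down, so I open and let it drop the last ~1 mm.

Emit:
{"method": "jog_arm", "body": {"rows": [[[0,0,0,0],[0,0,0,0],[0,0,0,0]]], "claw": 95}}

```text
time: 10.92
tool_pos: [0.5273, -0.155, 0.042]
orientation: [179.9, -0.3, -13.0]
wrist_force: [-0.3, -0.7, 0.2]
opening: 0.0832
```

Emit:
{"method": "jog_arm", "body": {"rows": [[[0,0,-20,0],[0,0,-60,0],[0,0,-110,0],[-10,-40,-120,0]]]}}

```text
time: 11.42
tool_pos: [0.5281, -0.1166, 0.1654]
orientation: [179.9, -0.6, -13.4]
wrist_force: [0.6, 1.1, -0.3]
opening: 0.0838
```

```bash
python3 - <<'E'
from h import *
c=save('wrist','w8.png');d=save('scene','sc8.png')
go([0.472,0.152,0.16],-13)
a=d['pixels'][200:260,260:340];cv2.imwrite('pics/sc8c.png',cv2.resize(a,(800,600),interpolation=2))
E
```

```text
pose [ 0.5274 -0.1091  0.1643] [-180.    -0.5  -12.7] t 11.53 open 0.0835 F [-0.1  0.9  0.1]
shift [-111.6 -242.5    3.5] turn units 0.05
```

View pics/w8.png

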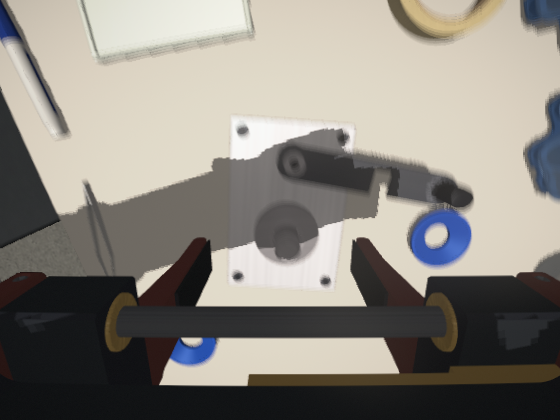

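View pics/sc8c.png

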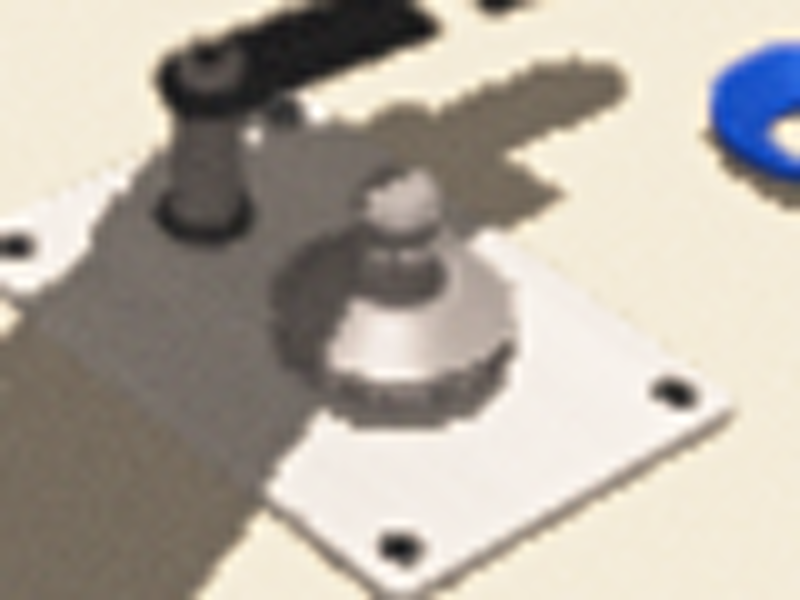

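The scene crop shows the crown-up cone sitting level on the dish, rim to rim, around (232,300) in full-picture pixels. Next is the middle dish on the tray.

Emit:
{"method": "jog_arm", "body": {"rows": [[[-22,-50,0,0],[-46,-100,0,0],[-70,-150,0,0],[-94,-200,10,0],[-113,-240,20,0]]]}}

```text
time: 12.15
tool_pos: [0.4696, 0.1516, 0.1432]
orientation: [-179.9, -0.5, -12.7]
wrist_force: [1.0, -0.1, -0.2]
opening: 0.0835
```

Emit:
{"method": "jog_arm", "body": {"rows": [[[0,0,15,0],[0,0,15,0],[0,0,15,0]]], "claw": 100}}

```text
time: 12.52
tool_pos: [0.4702, 0.15, 0.1282]
orientation: [-180.0, -0.5, -12.8]
wrist_force: [-0.8, -0.1, -0.8]
opening: 0.0876
```

```bash
python3 - <<'E'
from h import *
np.set_printoptions(precision=4,suppress=True)
c=save('wrist','w9.png')
go([0.481,0.2124,0.031],-13)
for d in manip.masks_of('spring_a','wrist'):
    m=d['region'].astype(np.uint8)
    if m.sum()<50: continue
    k=max(cv2.findContours(m,0,1)[0],key=len)
    el=cv2.fitEllipse(k)
    print(np.round(d['extent']),round(d['score'],2),el,onz(c,(el[0][1],el[0][0]),.022))
import pickle;pickle.dump({k:c[k] for k in('R','t','k1','intrinsics')},open('w9.pkl','wb'))
E
```

```text
pose [0.4704 0.1502 0.1284] [-180.    -0.5  -12.8] t 12.57 open 0.0877 F [0.5 0.1 0.3]
shift [ -4.4 -63.   97.4] turn units 0.04
[212.   0.  83.  67.] 0.83 ((251.95620727539062, 29.094478607177734), (70.86774444580078, 83.947509765625), 95.00186920166016) [0.4816 0.2953 0.022 ]
[236.  97.  81.  79.] 0.8 ((275.8345642089844, 135.54705810546875), (78.00311279296875, 79.07105255126953), 173.33792114257812) [0.4813 0.2146 0.022 ]
```

View pics/w9.png

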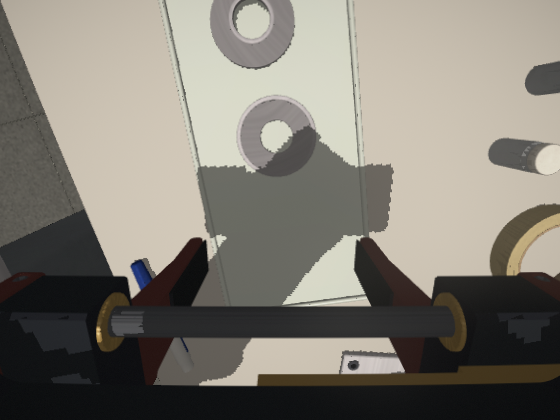

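```bash
python3 - <<'E'
from h import *
go([0.4813,0.214,0.07],-13)
E
```

```text
pose [0.4704 0.1504 0.1286] [-180.    -0.6  -12.8] t 12.62 open 0.0877 F [ 0.2  0.1 -0.4]
shift [ -4.1 -64.4  58.6] turn units 0.04
```

Emit:
{"method": "jog_arm", "body": {"rows": [[[-2,-32,20,0],[-4,-60,45,0],[-4,-64,58,0],[-4,-64,58,0],[-4,-64,58,0]]]}}

```text
time: 13.25
tool_pos: [0.4818, 0.2123, 0.0712]
orientation: [-180.0, -0.6, -12.9]
wrist_force: [-0.1, 0.6, 0.7]
opening: 0.088
```

```bash
python3 - <<'E'
from h import *
c=save('wrist','w10.png')
go([0.4813,0.214,0.031],-13)
print(proj(c,[.4813,.214,.022]))
E
```

```text
pose [0.4818 0.2124 0.0714] [-180.    -0.6  -12.9] t 13.3 open 0.0879 F [0.1 0.3 0. ]
shift [-1.3 -1.4 40.3] turn units 0.02
(np.float64(232.99416572040238), np.float64(279.68462595661833))
```

View pics/w10.png

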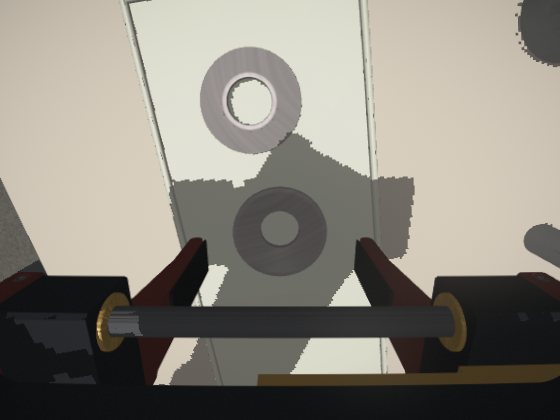

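Emit:
{"method": "jog_arm", "body": {"rows": [[[-0.5,-2,18,0],[-0.5,-2,32,0],[-0.5,-2,40,0],[-0.5,-2,40,0]]]}}

```text
time: 13.8
tool_pos: [0.4816, 0.2142, 0.0304]
orientation: [180.0, -0.5, -12.9]
wrist_force: [-0.1, 0.2, -0.3]
opening: 0.0877
```

Emit:
{"method": "jog_arm", "body": {"rows": [[[0,0,0,0],[0,0,0,0],[0,0,0,0],[0,0,0,0]]], "claw": 0, "newtons": 30}}

```text
time: 14.3
tool_pos: [0.4818, 0.2143, 0.0307]
orientation: [-180.0, -0.6, -12.9]
wrist_force: [-0.3, -1.0, 1.6]
opening: 0.0638
```

Emit:
{"method": "jog_arm", "body": {"rows": [[[0,0,-8,0],[0,0,-25,0],[0,0,-60,0],[0,0,-95,0],[0,0,-110,0]]]}}

```text
time: 14.92
tool_pos: [0.4816, 0.2151, 0.1434]
orientation: [-179.9, -0.7, -12.9]
wrist_force: [1.4, -0.3, -2.5]
opening: 0.0641
```

```bash
python3 - <<'E'
from h import *
c=save('wrist','w11.png')
go([0.514,-0.216,0.15],-13)
E
```

```text
pose [0.482  0.2153 0.1441] [-179.8   -0.8  -12.9] t 14.97 open 0.0639 F [ 0.5 -0.5 -0.9]
shift [127.5 413.3  -5.3] turn units 0.02
```

View pics/w11.png

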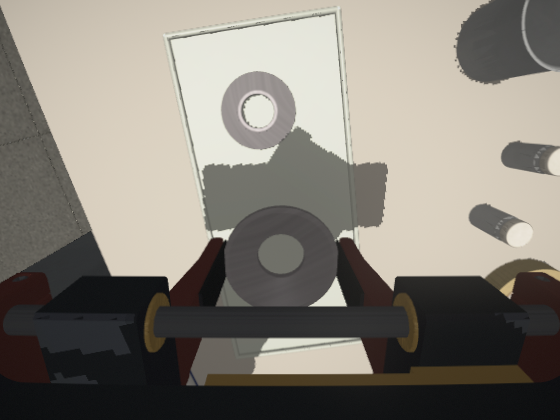

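```bash
python3 - <<'E'
from h import *
go([0.527,-0.155,0.105],-13)
c=manip.capture('wrist')
for z in (.0306,): print('held centre',onz(c,(257,281),.1441-.0156+.007-.001), manip.get_state()['tool_pos'])
E
```

```text
pose [0.482  0.2153 0.1441] [-179.8   -0.8  -12.9] t 14.97 open 0.0639 F [ 0.5 -0.5 -0.9]
shift [125.9 351.1  39.9] turn units 0.02
held centre [0.48219251 0.21743676 0.1345    ] [0.48167031 0.21495952 0.14247343]
```

Emit:
{"method": "jog_arm", "body": {"rows": [[[16,45,0,0],[36,100,0,0],[56,155,0,0],[76,210,0,0],[96,265,0,0]]]}}

```text
time: 15.65
tool_pos: [0.5152, -0.0667, 0.1419]
orientation: [-179.9, -0.6, -12.9]
wrist_force: [0.9, -0.6, -1.7]
opening: 0.0646
```

```bash
python3 - <<'E'
from h import *
go([0.527,-0.1555,0.105],-13)
E
```

```text
pose [ 0.5152 -0.0667  0.1419] [-179.9   -0.6  -12.9] t 15.65 open 0.0646 F [ 0.9 -0.6 -1.7]
shift [30.9 84.  37.1] turn units 0.02
```

Emit:
{"method": "jog_arm", "body": {"rows": [[[18,50,10,0],[29,79,20,0],[31,84,32,0],[31,84,37,0],[31,84,37,0]]]}}

```text
time: 16.27
tool_pos: [0.5267, -0.1534, 0.1045]
orientation: [-179.9, -0.5, -12.7]
wrist_force: [0.2, -0.3, -1.5]
opening: 0.0642
```

```bash
python3 - <<'E'
from h import *
c=save('wrist','w12.png')
go([0.527,-0.1555,0.06],-13)
print(proj(c,[.527,-.155,.066]))
a=c['pixels'][190:320,200:360];cv2.imwrite('pics/w12c.png',cv2.resize(a,(738,600),interpolation=2))
E
```

```text
pose [ 0.5271 -0.1536  0.105 ] [-179.9   -0.6  -12.7] t 16.32 open 0.0642 F [-0.3 -0.2 -2. ]
shift [-0.1  2.  45. ] turn units 0.05
(np.float64(243.20958954446695), np.float64(282.07353730344425))
```

View pics/w12c.png

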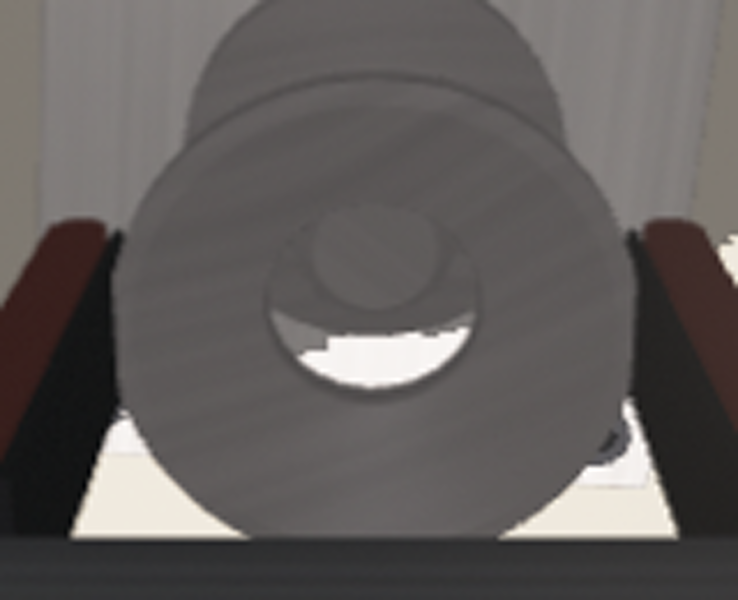

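```bash
python3 - <<'E'
from h import *
c=manip.capture('wrist')
s=manip.get_state()['tool_pos'];print(s)
print('far lower edge',onz(c,(190+388/4.615,280.5),s[2]-.0226),'far upper', onz(c,(190+402/4.615,280.5),s[2]-.0176))
print('left/right', onz(c,(190+300/4.615,200+266/4.615),s[2]-.0176),onz(c,(190+300/4.615,200+477/4.615),s[2]-.0176))
print('head',onz(c,(190+255/4.615,200+376/4.615),.066))
E
```

```text
[ 0.52730393 -0.15389744  0.10534216]
far lower edge [ 0.52310447 -0.1686895   0.08274216] far upper [ 0.52320067 -0.1680399   0.08774216]
left/right [ 0.51318648 -0.15056175  0.08774216] [ 0.53979558 -0.15676741  0.08774216]
head [ 0.52666217 -0.15678672  0.066     ]
```

Emit:
{"method": "jog_arm", "body": {"rows": [[[0,1.2,6,0],[0,1.2,14,0],[0,1.2,22,0],[0,1.2,30,0]]]}}

```text
time: 16.88
tool_pos: [0.5272, -0.1551, 0.0746]
orientation: [-179.9, -0.6, -12.8]
wrist_force: [0.8, 0.4, -1.6]
opening: 0.0639
```

Emit:
{"method": "jog_arm", "body": {"rows": [[[0,0,7,0],[0,0,12,0],[0,0,15,0],[0,0,15,0]]]}}

```text
time: 17.38
tool_pos: [0.5274, -0.1551, 0.0595]
orientation: [-179.9, -0.6, -12.8]
wrist_force: [-0.8, -0.3, -0.6]
opening: 0.0641
```

Emit:
{"method": "jog_arm", "body": {"rows": [[[0,0,0,0],[0,0,0,0],[0,0,0,0]]], "claw": 92}}

```text
time: 17.75
tool_pos: [0.5276, -0.1551, 0.0598]
orientation: [-179.9, -0.6, -12.8]
wrist_force: [-0.4, -0.7, -0.4]
opening: 0.081
```

Emit:
{"method": "jog_arm", "body": {"rows": [[[0,0,-15,0],[0,5,-50,0],[0,30,-80,0],[0,65,-85,0],[0,70,-85,0]]]}}

```text
time: 18.38
tool_pos: [0.5109, -0.2263, 0.1462]
orientation: [-180.0, -0.7, -13.0]
wrist_force: [0.7, 0.0, -0.1]
opening: 0.0807
```

```bash
python3 - <<'E'
from h import *
np.set_printoptions(precision=4,suppress=True)
c=save('wrist','w13.png');d=save('scene','sc13.png');e=save('side','sd13.png')
go([0.527,-0.155,0.06],-13)
o=np.hstack([cv2.resize(d['pixels'][195:265,260:340],(400,350),interpolation=2),cv2.resize(e['pixels'][180:250,270:350],(400,350),interpolation=2)])
cv2.imwrite('pics/p13.png',o)
r=manip.landmark_of('keeper_knob','wrist');print([(k['point'],k['score']) for k in r][:3],onz(c,r[0]['point'],.077))
E
```

```text
pose [ 0.5113 -0.2224  0.1448] [-179.8   -0.6  -12.7] t 18.52 open 0.0805 F [-0.3  0.  -0.4]
shift [ -0.4 -69.   84.9] turn units 0.05
[([46.0, 481.0], 0.93), ([126.7, 276.6], 0.27)] [ 0.6697 -0.1341  0.077 ]
```

View pics/w13.png

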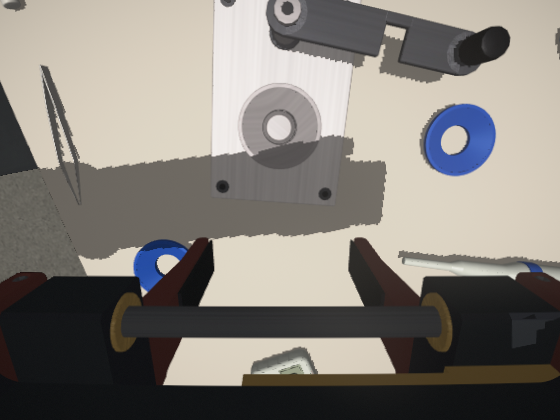

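View pics/p13.png

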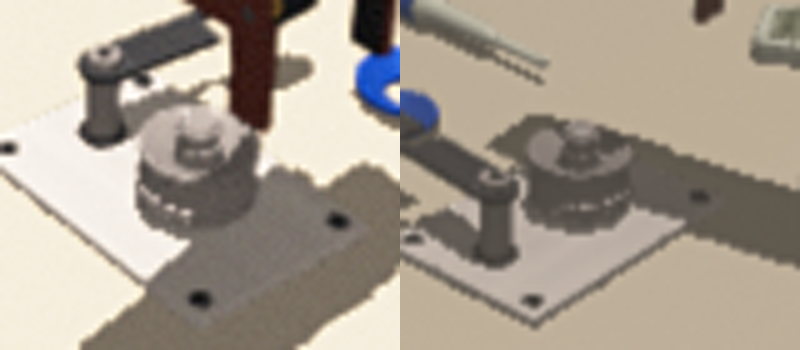

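The wrist view shows three springs concentric on the arbor, head at (127,279), with the keeper open and its knob at (46,481). The scene and side crops show the pack level and alternating. Next is the keeper geometry.

```bash
python3 - <<'E'
from h import *
np.set_printoptions(precision=4,suppress=True)
c=manip.capture('wrist');s=manip.get_state();print(s['joint_pos'])
a=onz(c,(0,218),.008);b=onz(c,(186,211),.008);print('edge dir',np.degrees(np.arctan2(*(a-b)[:2][::-1])),)
a=onz(c,(186.5,222.5),.008);b=onz(c,(193.5,325),.008);print('x dir',np.degrees(np.arctan2(*(b-a)[:2][::-1])),a,b)
print('screw',onz(c,(8.5,288.5),.065),'head',onz(c,(127,279),.066))
print('knob top',onz(c,(39,490),.0905),'knob base',onz(c,(51,468),.0635))
r=manip.landmark_of('keeper_pivot','wrist');print(r[:2])
im=cv2.imread('pics/w1.png')
import pickle;w1=pickle.load(open('cams.pkl','rb'))[2]
for px in [(70,487),(0,510),(110,520),(190,495)]: print(px,onz(w1,px,.05),onz(w1,px,0.1))
E
```

```text
[ 36.8779  24.5304 -24.7807 109.4966  13.2586  48.1665  -7.3664]
edge dir 71.70282344972422
x dir -16.912793912443902 [ 0.4611 -0.1934  0.008 ] [ 0.5565 -0.2224  0.008 ]
screw [ 0.5498 -0.077   0.065 ] head [ 0.5265 -0.1506  0.066 ]
knob top [ 0.6652 -0.1271  0.0905] knob base [ 0.6681 -0.1288  0.0635]
[{'point': [20.3, 291.7], 'score': 0.95}]
(70, 487) [ 0.7629 -0.1447  0.05  ] [ 0.7295 -0.1451  0.1   ]
(0, 510) [ 0.7915 -0.0802  0.05  ] [ 0.7541 -0.0896  0.1   ]
(110, 520) [ 0.7988 -0.1965  0.05  ] [ 0.7604 -0.1896  0.1   ]
(190, 495) [ 0.7661 -0.2863  0.05  ] [ 0.7323 -0.2667  0.1   ]
```

```bash
python3 - <<'E'
from h import *
go([0.667,-0.132,0.14],66)
E
```

```text
pose [ 0.5115 -0.2217  0.1444] [-179.8   -0.6  -12.6] t 18.68 open 0.0808 F [-1.2  0.2  0.5]
shift [ 132.1 -121.5    6.2] turn units -15.73
```

Emit:
{"method": "jog_arm", "body": {"rows": [[[18,-15,0,-1.8],[36,-30,0,-3.6],[54,-46,0,-5.4],[72,-62,0,-7.2],[88,-78,0,-9]]], "claw": 42}}

```text
time: 19.3
tool_pos: [0.6152, -0.1631, 0.1453]
orientation: [179.7, -0.5, 32.8]
wrist_force: [0.1, 1.1, 0.2]
opening: 0.0374
```

```bash
python3 - <<'E'
from h import *
go([0.667,-0.132,0.14],66)
E
```

```text
pose [ 0.6152 -0.1631  0.1453] [179.7  -0.5  32.8] t 19.3 open 0.0374 F [0.1 1.1 0.2]
shift [60.4  1.9  5.8] turn units -6.65
```

Emit:
{"method": "jog_arm", "body": {"rows": [[[18,0,0,-1.8],[36,1,0,-3.6],[54,2,3,-5.4],[60,2,5,-6.6],[60,2,5,-6.6]]]}}

```text
time: 19.92
tool_pos: [0.6668, -0.1307, 0.1401]
orientation: [179.6, -0.4, 65.8]
wrist_force: [0.9, 0.2, 0.1]
opening: 0.0368
```

```bash
python3 - <<'E'
from h import *
np.set_printoptions(precision=4,suppress=True)
c=save('wrist','w14.png')
go([0.667,-0.132,0.09],66)
r=manip.landmark_of('keeper_knob','wrist');print([(k['point'],k['score'],onz(c,k['point'],.077)) for k in r][:2])
E
```

```text
pose [ 0.6666 -0.1313  0.1403] [179.6  -0.3  65.7] t 19.98 open 0.037 F [ 0.5 -0.1  0.3]
shift [-0.7  0.3 50.3] turn units -0.06
[([233.8, 278.8], 0.75, array([ 0.6706, -0.1337,  0.077 ]))]
```

View pics/w14.png

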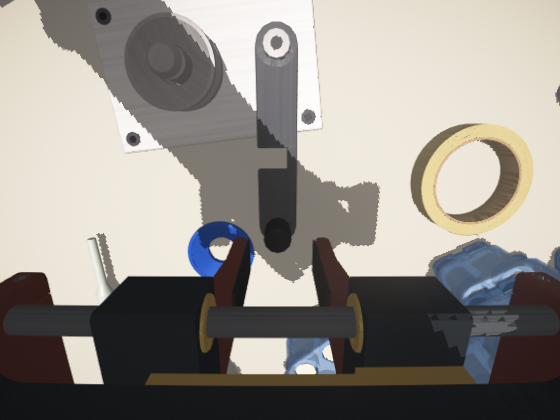

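Emit:
{"method": "jog_arm", "body": {"rows": [[[-1,3,15,0],[-1,3,32,0],[-1,3,46,0],[-1,3,51,0]]]}}

```text
time: 20.52
tool_pos: [0.6684, -0.1339, 0.0877]
orientation: [179.7, -0.3, 65.7]
wrist_force: [0.5, 0.5, 0.4]
opening: 0.0366
```

Emit:
{"method": "jog_arm", "body": {"rows": [[[0,0,0,0],[0,0,0,0]]], "claw": 32, "newtons": 10}}

```text
time: 20.78
tool_pos: [0.6686, -0.1338, 0.088]
orientation: [179.6, -0.3, 65.7]
wrist_force: [-0.1, -0.2, -0.5]
opening: 0.0283
```

```bash
python3 - <<'E'
from h import *
c=save('wrist','w15.png');s=manip.get_state()
P=np.array([.5498,-.081]);yaw=s['orientation'][2];go([.667,-.132,.09],66,s)
x0=s['tool_pos'][:2];R=np.linalg.norm(x0-P);print('R',R)
th=np.radians(yaw);ex=np.array([np.cos(th),np.sin(th)]);ey=np.array([np.sin(th),-np.cos(th)])
f0=np.degrees(np.arctan2(*(x0-P)[::-1]));print(f0)
for f in np.arange(f0,-112,-8):
    q=P+R*np.array([np.cos(np.radians(f)),np.sin(np.radians(f))])-x0
    print(round(f,1),np.round([q@ex*1000,q@ey*1000],1),round((f0-f)/5,2))
E
```

```text
pose [ 0.6687 -0.1338  0.0882] [179.6  -0.3  65.7] t 20.82 open 0.0283 F [0.4 0.3 0.1]
shift [ 1.  -2.3 -1.8] turn units -0.07
R 0.1300909648613155
-23.94748472056339
-23.9 [0. 0.] 0.0
-31.9 [-18.1  -1.1] 1.6
-39.9 [-35.9  -4.8] 3.2
-47.9 [-53.  -10.9] 4.8
-55.9 [-69.1 -19.3] 6.4
-63.9 [-83.8 -29.9] 8.0
-71.9 [-97.  -42.4] 9.6
-79.9 [-108.2  -56.6] 11.2
-87.9 [-117.4  -72.3] 12.8
-95.9 [-124.3  -89.1] 14.4
-103.9 [-128.8 -106.6] 16.0
-111.9 [-130.8 -124.7] 17.6
```

View pics/w15.png

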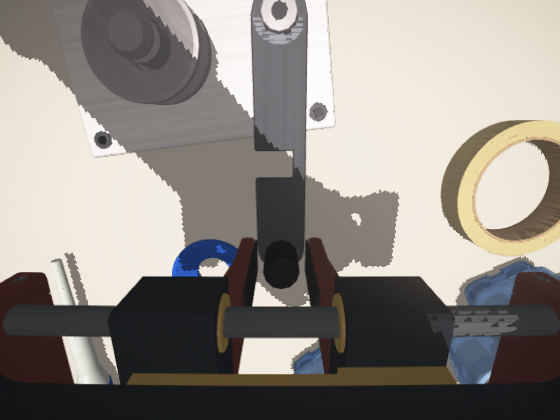

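Emit:
{"method": "jog_arm", "body": {"rows": [[[-18,-1,0,1.6],[-36,-5,0,3.2],[-53,-11,0,4.8],[-69,-19,0,6.4],[-84,-30,0,8]]]}}

```text
time: 21.45
tool_pos: [0.6072, -0.1984, 0.0885]
orientation: [179.8, -0.6, 25.4]
wrist_force: [1.0, 1.0, 0.6]
opening: 0.0287
```

```bash
cat > arc.py <<'E'
from h import *
s=manip.get_state()
P=np.array([.5498,-.081]);yaw=s['orientation'][2];go([.511,-.207,.088],-17,s)
x0=s['tool_pos'][:2];print('R',np.linalg.norm(x0-P));R=.131
th=np.radians(yaw);ex=np.array([np.cos(th),np.sin(th)]);ey=np.array([np.sin(th),-np.cos(th)])
f0=np.degrees(np.arctan2(*(x0-P)[::-1]));print(f0)
for f in list(np.arange(f0-8,-104,-8))+[-102,-104,-106,-107,-108,-110,-112]:
    q=P+R*np.array([np.cos(np.radians(f)),np.sin(np.radians(f))])-x0
    print(round(f,1),np.round([q@ex*1000,q@ey*1000],1),round((yaw-(f+90))/5,2))
E
python3 arc.py
```

```text
pose [ 0.6072 -0.1984  0.0885] [179.8  -0.6  25.4] t 21.45 open 0.0287 F [1.  1.  0.6]
shift [-90.6 -33.5  -0.5] turn units 8.48
R 0.130727894352904
-63.943181813386964
-71.9 [-18.2  -0.8] 1.47
-79.9 [-36.2  -4.4] 3.07
-87.9 [-53.4 -10.4] 4.67
-95.9 [-69.6 -18.8] 6.27
-103.9 [-84.5 -29.4] 7.87
-102 [-81.1 -26.6] 7.48
-104 [-84.7 -29.5] 7.88
-106 [-88.1 -32.4] 8.28
-107 [-89.8 -34. ] 8.48
-108 [-91.5 -35.5] 8.68
-110 [-94.8 -38.7] 9.08
-112 [-97.9 -42. ] 9.48
```

Emit:
{"method": "jog_arm", "body": {"rows": [[[-18,-1,0,1.6],[-36,-4,0,3.1],[-53,-10,0,4.7],[-67,-17,0,6],[-75,-23,0,7]]]}}

```text
time: 22.08
tool_pos: [0.5296, -0.2102, 0.0885]
orientation: [-179.8, -0.7, -9.8]
wrist_force: [0.5, -0.9, -0.2]
opening: 0.0283
```

```bash
python3 arc.py; python3 - <<'E'
from h import *
save('wrist','w16.png')
E
```

```text
pose [ 0.5296 -0.2102  0.0885] [-179.8   -0.7   -9.8] t 22.07 open 0.0283 F [ 0.5 -0.9 -0.2]
shift [-18.9   0.1   0.3] turn units 1.44
R 0.13073076231613873
-98.8717614957773
-102 [-7.1  0.2] 0.44
-104 [-11.7  -0.1] 0.84
-106 [-16.3  -0.5] 1.24
-107 [-18.5  -0.7] 1.44
-108 [-20.8  -1. ] 1.64
-110 [-25.3  -1.8] 2.04
-112 [-29.8  -2.7] 2.44
```

View pics/w16.png

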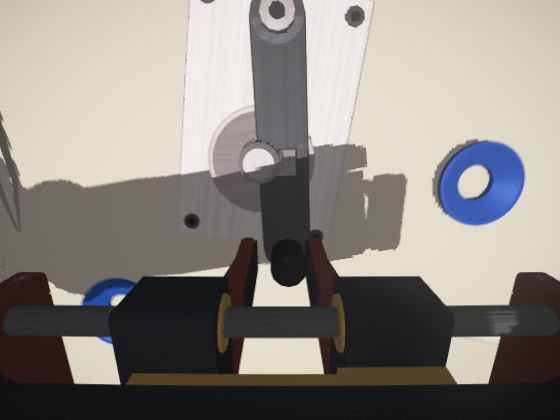

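Emit:
{"method": "jog_arm", "body": {"rows": [[[-6,0,0,0.4],[-12,0,0,0.9],[-17,-1,0,1.3],[-20,-1,0,1.5]]]}}

```text
time: 22.62
tool_pos: [0.5088, -0.2051, 0.0882]
orientation: [-179.8, -0.6, -17.5]
wrist_force: [0.4, -0.7, 1.0]
opening: 0.028
```

```bash
python3 arc.py; python3 - <<'E'
from h import *
save('wrist','w17.png')
E
```

```text
pose [ 0.5088 -0.2051  0.0882] [-179.8   -0.6  -17.5] t 22.62 open 0.028 F [ 0.4 -0.7  1. ]
shift [2.7 1.1 0.2] turn units -0.1
R 0.1307207163035132
-108.28330378726342
-102 [14.3 -0.3] -1.1
-104 [9.8 0. ] -0.7
-106 [5.2 0.2] -0.3
-107 [2.9 0.3] -0.1
-108 [0.6 0.3] 0.1
-110 [-3.9  0.2] 0.5
-112 [-8.5 -0.1] 0.9
```

View pics/w17.png

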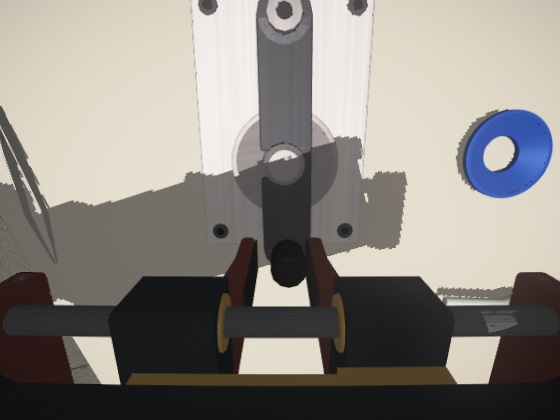

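Emit:
{"method": "jog_arm", "body": {"rows": [[[-2,0,0,0],[-4,0,0,0],[-4,0,0,0]]]}}

```text
time: 23.05
tool_pos: [0.5068, -0.2046, 0.0884]
orientation: [-179.7, -0.8, -17.5]
wrist_force: [6.2, -2.3, -5.3]
opening: 0.0282
```

Emit:
{"method": "jog_arm", "body": {"rows": [[[-2,0,0,0],[-3,0,0,0],[-3,0,0,0]]]}}

```text
time: 23.42
tool_pos: [0.5066, -0.2045, 0.0887]
orientation: [-179.7, -1.1, -17.5]
wrist_force: [8.7, -3.1, -7.3]
opening: 0.0279
```

```bash
python3 - <<'E'
from h import *
go([.511,-.207,.088],-17)
save('wrist','w18.png')
E
```

```text
pose [ 0.5066 -0.2045  0.0887] [-179.7   -1.1  -17.5] t 23.43 open 0.0279 F [ 8.7 -3.1 -7.3]
shift [4.9 1.1 0.8] turn units -0.11
```

View pics/w18.png

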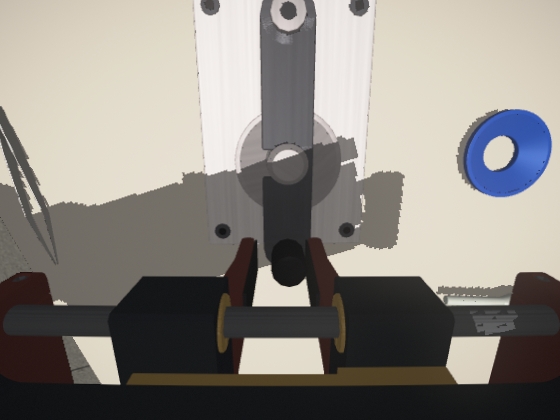

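Emit:
{"method": "jog_arm", "body": {"rows": [[[2,0,0,0],[4,0,0,0],[4,0,0,0]]], "claw": 45}}

```text
time: 23.85
tool_pos: [0.5102, -0.2056, 0.0887]
orientation: [-179.7, -1.1, -17.5]
wrist_force: [-0.3, 0.2, -0.4]
opening: 0.0393
```

Emit:
{"method": "jog_arm", "body": {"rows": [[[0,0,-20,0],[0,0,-50,0],[0,20,-90,0],[0,50,-100,0],[0,50,-100,0]]]}}

```text
time: 24.48
tool_pos: [0.4924, -0.2558, 0.1892]
orientation: [-179.8, -1.1, -17.8]
wrist_force: [0.3, 1.0, 0.7]
opening: 0.0395
```

Emit:
{"method": "jog_arm", "body": {"rows": [[[0,0,0,0],[0,0,0,0]]]}}

```text
time: 24.72
tool_pos: [0.4923, -0.2546, 0.1885]
orientation: [-179.7, -1.1, -17.7]
wrist_force: [-0.8, -0.3, -0.6]
opening: 0.0395
```

```bash
python3 - <<'E'
from h import *
np.set_printoptions(precision=4,suppress=True)
c=save('wrist','w19.png');d=save('scene','sc19.png');e=save('side','sd19.png')
go([.511,-.207,.088],-17)
for n,cc in (('wrist',c),('scene',d)):
  for q,z in(('keeper_knob',.077),('keeper_pivot',.0555),('arbor_seat',.008)):
    r=manip.landmark_of(q,n);print(n,q,[(k['point'],round(k['score'],2),onz(cc,k['point'],z)) for k in r][:1])
E
```

```text
pose [ 0.4925 -0.2548  0.1887] [-179.7   -1.1  -17.7] t 24.88 open 0.0396 F [0.9 0.7 0.8]
shift [  1.2 -50.8 101. ] turn units -0.14
wrist keeper_knob [([155.7, 280.4], 0.84, array([ 0.5084, -0.2084,  0.077 ]))]
wrist keeper_pivot []
wrist arbor_seat [([94.4, 280.7], 0.72, array([ 0.527 , -0.1559,  0.008 ]))]
scene keeper_knob [([222.3, 317.8], 0.67, array([ 0.5283, -0.2082,  0.077 ]))]
scene keeper_pivot [([209.9, 277.6], 0.57, array([ 0.5395, -0.078 ,  0.0555]))]
scene arbor_seat [([235.5, 297.3], 0.71, array([ 0.5259, -0.1516,  0.008 ]))]
```

View pics/w19.png

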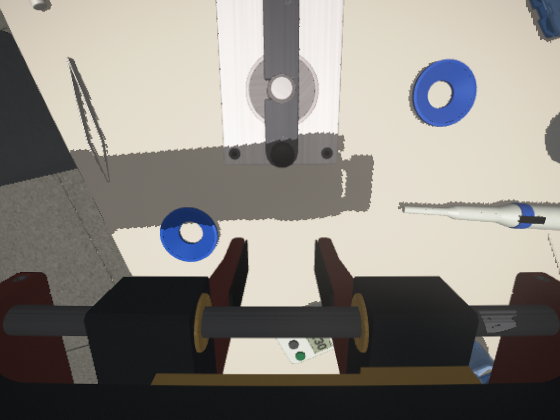

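View pics/sc19.png

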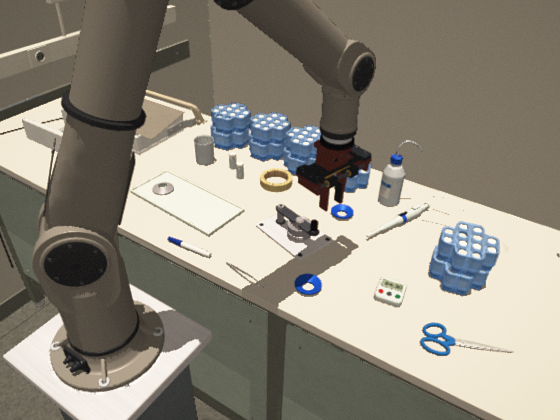

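View pics/sd19.png

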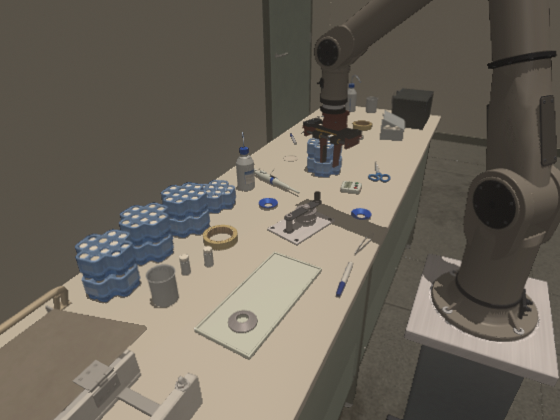

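The wrist view shows the keeper in line with the plate, the arbor head at (88,282) inside the notch and the knob at (155,281). The scene view shows one spring left on the tray at (187,162) and the bystanders unmoved. The robot is clear of everything, so I hand the job in.

```bash
python3 - <<'E'
from h import *
print(manip.finish_job())
E
```

```text
the job is handed in; nothing more can be done
None
```

The spring pack is finished and the keeper is home. I handed the job in at about 25 s of the 72 s allowed; no verdict was reported.

- **Pack:** the spring already on the arbor was crown down, confirmed by fitting both orientations to the scene and side pictures. I added a crown-up spring, then the crown-down one from the middle of the tray. Both went over the arbor without contact force, and the pictures show the pack level and alternating. The far crown-up spring is still on the tray.
- **Keeper:** I swung it by the knob until it stopped dead and resisted with about 9 N in the swing direction. I then let go and backed away. The last wrist picture shows the arbor in the notch and the bar in line with the plate.
- **Other things:** the blue look-alikes and the bystanders look unmoved in the last pictures.
- **Disagreements:** the scene network placed the final knob about 20 mm to one side, at (0.528, -0.208). The wrist picture gave (0.508, -0.208), which matches the expected home position of (0.511, -0.207) to about 3 mm. I went by the wrist picture and the contact with the stop. The gripper read about 64 mm on the 66 mm springs, but both grips held.

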